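Cover the doser's hopper, then draw its spring gate to the mark and hold it

TASK

Get the portion doser ready to let down one portion: first set the loose green cover on the white hopper so that its rim sits down level all round, and let go of it. Only then take the blue handle of the doser's spring-return gate, pull it straight out until the yellow pointer stands on the red mark on the scale bar, and hold it there: finish while still holding the handle, because the spring shuts the gate when it is let go. Leave the cover seated and do not disturb the other things on the table.

Things in the scene. Friction and masses are not known exactly. Their poses are not given: they have to be found in the camera images.
- doser: Steel portion doser fixed to the table (it stands elsewhere, turned differently, in each run), 150 x 150 mm foot, with a white round hopper on top, open upward. Origin on the table under the hopper's axis; z up; the gate is pulled out along its -x axis (roughly toward the robot). Two aluminium runners reach forward from it to x = -202 mm at y = +62 and -62 mm, top at 56 mm, joined by a low bar at x = -198 mm (top at 52 mm).
- rim (a point): Centre of the hopper's mouth, on the hopper's axis, 115 mm above the table at the height of the rim's top. Mouth 90 mm across inside, rim 98 mm across outside, 4 mm wall, 25 mm straight bore and then a taper. Axes as doser.
- cover: Loose green round cover, 120 g (varies somewhat), lying upright on the table at the left of the doser. Origin at the centre of its underside, z up. From the bottom: a plug 82 mm across and 9 mm deep (lower edge tapered to 74 mm), a flange 108 mm across from 9 to 14 mm, then a round black knob 24 mm across from 14 to 50 mm to grip it by. Seated, the plug is inside the hopper and the flange rests on the rim, so the origin is 9 mm below rim.
- flange (a point): Point on the cover's axis at the underside of its flange, 9 mm above the cover's origin; coincides with rim when the cover is seated.
- gate: Gate slide of the doser, a steel plate with a blue upright handle. Origin under the middle of the handle; axes as doser. Shut, its origin is at x = -130, y = 0, z = 54 mm in the doser's frame; it slides along the doser's -x by up to 60 mm. A spring pulls it shut: about 4 N when shut, 9.5 N at 50 mm; it springs back when let go.
- handle (a point): Grip point of the blue handle, on the gate, 97 mm above the table. The handle is an upright block 16 mm thick along the pull (doser x), 36 mm wide across it (doser y), from 62 to 116 mm above the table, free on all sides; it can be gripped from above either way.
- pointer (a point): Tip of the yellow pointer fixed to the gate, over the scale bar: in the gate's frame at x = 0, y = +62 mm, 60 mm above the table; it moves with the handle and has the same x in the doser's frame as the handle.
- mark: Red mark clamped on the left runner (scale bar), 10 mm long along the pull, 16 mm wide, 3 mm thick; fixed, but set at a different place in each run, 25 to 50 mm out from the shut pointer. Origin in the middle of its underside, on the bar, 56 mm above the table; axes as doser. The pointer stands on the mark when its x in this frame is 0.
- cup_a: Closed sample cup, 62 mm across, 42 mm high; bystander, origin under its centre.
- cup_b: Another such sample cup; bystander.
- pack_1: Tied bag of shredded product, about 92 x 144 x 46 mm, on the right; bystander, origin under it.

How it is judged:
By the outcome, as a careful person would: the job done as asked, in the order asked, and still so for the second after the job is handed in, while the arm keeps its last pose, push and grip.
It also fails if it takes over 61 s, if anything falls off the work surface, if the arm or the gripper's body presses on something with over 40 N, if the wrist force passes 120 N, or if a joint passes its speed limit or range.

ROBOT

A 7-joint arm with a two-finger parallel gripper is mounted at the origin on a cart in front of the work surface, level with it; the furniture and walls round the work are solid. World frame = base frame: x ahead of the robot, y to its left, z up, the work surface at z = 0. Lengths are in m, angles in rad, forces in N, time in s.
With the tool pointing down it reaches from about 0.4 to 0.875 m from the base axis. Payload 19.3 kg.
Tool frame: the origin (TCP) lies midway between the tips of the shut fingers; the grasp point (between the pads) lies 19 mm behind it; z points along the fingers, y is the line along which they close (so a half turn about z gives the same grasp; the last joint's range is limited). The gripper opens to 85 mm and grips with 20 to 120 N. Pads are 22 mm wide; open, the fingers measure 114 mm over their backs; the gripper's body (76 mm by 85 mm) begins 54 mm behind the grasp point. The pads swing forward as they close: fully open they stand 13 mm farther back than shut.
Start: joints at [1.236, 0.521, -0.036, 1.599, 0.021, 1.021, -0.113], TCP at [0.164, -0.603, 0.231] pointing down, gripper open.
Joint ranges: [-2.91, 2.91], [-0.3, 2.13], [-1.5, 1.42], [0.17, 2.43], [-1.26, 4.41], [0.16, 1.93], [-2.52, 2.52]. Speed limits (rad/s): [1.89, 1.89, 2.39, 2.39, 3.01, 3.01, 3.01].

INTERFACE

Orientations are given as [roll, pitch, yaw] about the fixed x, y, z axes, in that order (R = Rz(yaw) Ry(pitch) Rx(roll)).
In Python, from workcell import * gives the robot as it stands.
- The arm moves only by the shell command python3 -m creep 'ROWS' [FORCE]. ROWS is JSON, a list that holds one entry, the list of rows, each a list of 7 numbers: the closure, from -1 (fully open) to 1 (shut), then the shift along the tool's x, y, z in m, then the turn, a rotation vector about the tool's x, y, z in degrees. A call has 1 to 10 rows; each row shifts and turns the commanded pose from where the row before left it, along the tool's axes as they then stand; what a row does not reach is not made up. A row lasts 1/10 s, in which the tool goes at most 50 mm and 8.59 degrees, less where a joint would pass 70% of its speed; a pose out of reach is approached as far as the arm can. A call is refused whole if a number of a shift passes 0.05 or a number of a turn 8.59, either way. A call with a gripper value outside its range is refused whole. The fingers move at their own pace and stop on an object; FORCE is the grip in N (left out, the last holds). Time passes only in rows, so rows that do not move let the fingers close. It gives the time, the measured TCP pose, the force, the opening and the grip force at its end, in the units of the state.
- observe(): the state, without advancing time (a new reading comes with each control period).
- grab_frame(name): name is "side" or "top"; returns a dict with "image" (480x640x3 uint8, red, green, blue), "range_z" (480x640 float32, m along the optical axis (not along the pixel's ray), 0 where there is no reading), "fx", "fy", "cx", "cy" (pixels), "R" (3x3) and "t" (3): a world point X has camera coordinates R X + t. Camera axes: x right, y down, z forward; pixel columns grow to the right and rows downward; lengths in m; the calibration is good to about 2 mm. A picture is of the moment at which its call begins.
- job_done(): hands the job in; it is judged then, once.
Trained networks look in a picture, given as the dict that the camera call returned (one of the last four; its "shot" number tells which), for a name from the list of things; names that differ only in an ending like _2 or _b are one class to them, and where a whole thing is asked for, a point or a joint stands for the part that bears it (a point fixed in the world has none). Each returns a list of dicts, best first, with "confidence" (0 to 1); they miss things now and then, are a little off and sometimes report something else, mostly with a low value. They report only what shows in the picture. A call takes as long as a camera call.
- find_in(picture, thing): "extent" ([centre column, centre row, width, height] in pixels, round what is visible of it).
- outline_of(picture, thing): "region" (480x640 bool, what is visible of it) and "extent" ([centre column, centre row, width, height] in pixels, round what is visible of it).
- tip_of(picture, thing): "position" ([column, row] in pixels: a listed point, or the origin of a listed thing).
The state is a dict: "clock": time; "qpos": joint angles; "qd": joint speeds; "joint_efforts": joint torques, N m; "position": TCP position; "tool_rot": TCP orientation; "force": force on the tool from outside, world axes, zero at the start; "moment": the same for the moment, N m; "grip_width": finger opening in m; "finger_force": force on a finger pad.
Only numpy, scipy, OpenCV 4.12 (cv2) and the standard library are available. Lean on these libraries where they do the work, as an engineer would, in place of code of your own. Each camera call takes 0.05 s, during which the arm holds its last target. There are 200 camera calls.

## Working session

There is one attempt and no reset: what is moved stays moved. The work goes in short steps, Python scripts to look and compute and a shell command to move; the robot and the scene stay as the last step left them, time stands still between calls to the robot, and variables do not carry over. Pictures are saved under pics/ and viewed, at most 10 in all, crops included, and the job is handed in when it is done.

```bash
mkdir -p pics; cat > h.py <<'E'
from workcell import *
import numpy as np, cv2
from scipy.spatial.transform import Rotation as Ro
def world(f,u,v,z=None,d=None):
    ray=np.array([(u-f['cx'])/f['fx'],(v-f['cy'])/f['fy'],1.])
    R=np.array(f['R']);t=np.array(f['t']);c=-R.T@t;r=R.T@ray
    return c+r*(d if z is None else (z-c[2])/r[2])
def cloud(f,m):
    v,u=np.nonzero(m&(f['range_z']>0));d=f['range_z'][v,u]
    P=np.c_[(u-f['cx'])/f['fx']*d,(v-f['cy'])/f['fy']*d,d]
    return (P-np.array(f['t']))@np.array(f['R'])
def save(f,n): cv2.imwrite('pics/'+n,f['image'][:,:,::-1])
E
python3 - <<'E'
from h import *
s=observe();print(s['position'],s['tool_rot'],s['clock'],s['grip_width'])
Z=dict(rim=.115,flange=.009,handle=.097,pointer=.06,mark=.056,cover=0,doser=0)
ims=[]
for n in('top','side'):
    f=grab_frame(n);save(f,n+'0.png');ims.append(f['image'])
    print(n,-np.array(f['R']).T@np.array(f['t']))
    for k,z in Z.items():
        for r in tip_of(f,k)[:1]: print(k,np.round(r['position']),round(r['confidence'],2),np.round(world(f,*r['position'],z=z),4))
cv2.imwrite('pics/both.png',cv2.resize(np.vstack(ims)[:,:,::-1],(400,600)) if 0 else np.vstack(ims)[:,:,::-1])
E
```

```text
[ 0.1634409 -0.6029073  0.2307184] [-3.14045583e+00  9.64246147e-05  2.64770136e-01] 0.0 0.08526599965208079
top [ 0.36942839 -0.11528715  1.02339416]
rim [324. 185.] 0.77 [ 0.6462 -0.1111  0.115 ]
flange [202. 300.] 0.7 [0.4344 0.1537 0.009 ]
handle [333. 255.] 0.96 [ 0.5088 -0.1245  0.097 ]
pointer [302. 257.] 0.93 [ 0.5134 -0.0609  0.06  ]
mark [305. 282.] 0.56 [ 0.4631 -0.0667  0.056 ]
cover [200. 300.] 0.64 [0.4359 0.1618 0.    ]
doser [325. 200.] 0.81 [ 0.647  -0.1102  0.    ]
side [0.57239643 1.15674277 0.77879442]
rim [280. 239.] 0.88 [ 0.6549 -0.1084  0.115 ]
flange [378. 349.] 0.84 [0.443  0.1598 0.009 ]
handle [338. 244.] 0.71 [ 0.5187 -0.1213  0.097 ]
pointer [342. 270.] 0.89 [ 0.5104 -0.0632  0.06  ]
mark [361. 268.] 0.59 [ 0.4656 -0.08    0.056 ]
cover [378. 346.] 0.63 [0.4413 0.1379 0.    ]
doser [282. 280.] 0.61 [ 0.6509 -0.1154  0.    ]
```

View pics/top0.png

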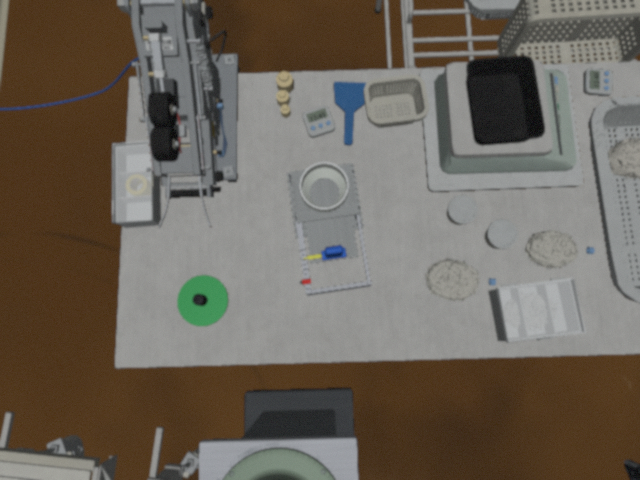

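View pics/side0.png

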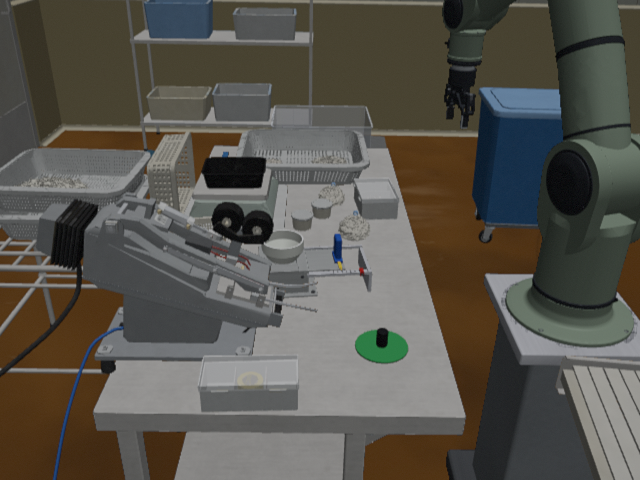

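The top view shows the green cover at (203,300), the hopper at (324,186), the blue handle at (334,252), the pointer at about (312,257) and the red mark at (306,282). The side view agrees. I'll refine these with colour segmentation.

```bash
cat >> h.py <<'E'
def hsv(f,lo,hi): return cv2.inRange(cv2.cvtColor(f['image'],cv2.COLOR_RGB2HSV),np.array(lo),np.array(hi))>0
COL=dict(green=((50,120,60),(75,255,255)),blue=((110,150,60),(128,255,255)),yellow=((24,150,120),(34,255,255)),red=((0,170,120),(6,255,255)))
def box(m,x0,x1,y0,y1):
    o=np.zeros_like(m);o[y0:y1,x0:x1]=m[y0:y1,x0:x1];return o
E
python3 - <<'E'
from h import *
for n,b in(('top',(170,380,150,340)),('side',(250,420,220,370))):
    f=grab_frame(n);print(n,f['fx'])
    for c,z in(('green',.012),('blue',.1),('yellow',.06),('red',.058)):
        m=box(hsv(f,*COL[c]),*b);v,u=np.nonzero(m)
        if len(u)<3: print(c,len(u));continue
        P=cloud(f,m)
        print(c,len(u),'px',u.min(),u.max(),v.min(),v.max(),u.mean().round(1),v.mean().round(1),'ctr',np.round(world(f,(u.min()+u.max())/2,(v.min()+v.max())/2,z=z),4),'cloud med',np.round(np.median(P,0),4),np.round(P.min(0),3),np.round(P.max(0),3))
    for r in outline_of(f,'rim')[:1]+outline_of(f,'doser')[:1]:
        P=cloud(f,r['region']);q=P[(P[:,2]>.107)&(P[:,2]<.125)&(P[:,0]>.58)]
        print(r['confidence'],len(q),q.min(0),q.max(0))
        A=np.c_[2*q[:,:2],np.ones(len(q))];s=np.linalg.lstsq(A,(q[:,:2]**2).sum(1),rcond=None)[0];print('rim fit',s[:2],np.sqrt(s[2]+s[:2]@s[:2]))
    P=cloud(f,np.ones((480,640),bool))
    t=P[(abs(P[:,0]-.5)<.12)&(abs(P[:,1])<.1)&(P[:,2]<.03)];print('table z',np.median(t[:,2]))
    k=P[(np.hypot(P[:,0]-.44,P[:,1]-.155)<.04)&(P[:,2]>.03)];print('knob',len(k),k.mean(0) if len(k) else 0,k[:,2].max() if len(k) else 0)
    for a in('cup_a','pack_1'): print(a,[np.round(r['extent']) for r in find_in(f,a)[:3]])
E
```

```text
top 477.82319430693576
green 1724 px 179 226 276 324 202.6 300.4 ctr [0.434  0.1529 0.012 ] cloud med [0.4327 0.1504 0.0144] [0.384 0.102 0.008] [0.485 0.203 0.053]
blue 197 px 323 344 246 258 333.5 252.2 ctr [ 0.5151 -0.1253  0.1   ] cloud med [ 0.5144 -0.1244  0.1127] [ 0.509 -0.147  0.06 ] [ 0.526 -0.104  0.119]
yellow 0
red 7 px 304 308 280 282 306.0 281.0 ctr [ 0.4638 -0.0684  0.058 ] cloud med [ 0.4638 -0.0686  0.0605] [ 0.461 -0.073  0.058] [ 0.465 -0.064  0.062]
0.56 392 [ 0.59822458 -0.15766741  0.10710498] [ 0.69527627 -0.06048121  0.11930896]
rim fit [ 0.64697551 -0.10920132] 0.046648135945115514
0.79 395 [ 0.59822458 -0.15766741  0.10710498] [ 0.69527627 -0.06048121  0.11930896]
rim fit [ 0.64701683 -0.10918189] 0.04667085862349295
table z 0.0004032746694773144
knob 130 [0.43418432 0.15135924 0.0479539 ] 0.05338888657831837
cup_a [array([503., 234.,  34.,  30.]), array([461., 207.,  26.,  26.]), array([331., 221.,  56.,  80.])]
pack_1 [array([462., 277.,  71.,  42.])]
side 616.8880126989299
green 1156 px 355 407 330 362 381.1 347.4 ctr [0.4366 0.1551 0.012 ] cloud med [0.
[... 324 characters left out ...]
-0.103  0.058] [ 0.519 -0.067  0.062]
red 12 px 360 362 268 271 361.0 269.5 ctr [ 0.466  -0.0702  0.058 ] cloud med [ 0.4658 -0.0693  0.0583] [ 0.461 -0.164  0.007] [ 0.469 -0.063  0.061]
0.8 238 [ 0.60074419 -0.16190894  0.10700563] [0.69177948 0.12055856 0.11777066]
rim fit [ 0.63616783 -0.06142284] 0.06320695862536284
0.92 262 [ 0.60074419 -0.16190894  0.10700563] [0.69177948 0.12150789 0.11777066]
rim fit [ 0.63529499 -0.05658138] 0.07020524379792516
table z -0.0013685392804806077
knob 149 [0.43732212 0.15949922 0.04313488] 0.05295721155632314
cup_a [array([301., 223.,  26.,  24.]), array([324., 209.,  19.,  24.])]
pack_1 [array([355., 229.,  29.,  25.]), array([302., 223.,  23.,  24.])]
```

```bash
python3 -m creep '[[[-1,0,0,0,0,0,-8.2],[-1,0,0,0,0,0,-8.2],[-1,0,0,0,0,0,-8.2],[-1,0,0,0,0,0,-8.2],[-1,0,0,0,0,0,-8.2],[-1,0,0,0,0,0,-8.2],[-1,0,0,0,0,0,-8.2],[-1,0,0,0,0,0,-8.2],[-1,0,0,0,0,0,-8.2],[-1,0,0,0,0,0,-7.8]]]' 30
python3 -m creep '[[[-1,0.023,0.039,0,0,0,0],[-1,0.023,0.039,0,0,0,0],[-1,0.023,0.039,0,0,0,0],[-1,0.023,0.039,0,0,0,0],[-1,0.023,0.039,0,0,0,0],[-1,0.023,0.039,0,0,0,0],[-1,0.023,0.039,0,0,0,0],[-1,0.023,0.039,0,0,0,0],[-1,0,0,0,0,0,0]]]'
```

```text
clock: 2.3
position: [0.1635, -0.6032, 0.2313]
tool_rot: [-3.142, 0.0, 1.695]
force: [-0.6, 0.7, 0.6]
grip_width: 0.0856
finger_force: 0.0
clock: 3.2
position: [0.4568, -0.3786, 0.2315]
tool_rot: [3.139, -0.002, 1.697]
force: [-0.6, -0.4, -0.8]
grip_width: 0.0846
finger_force: 0.0
```

```bash
python3 -m creep '[[[-1,0.044,0.004,0,0,0,0],[-1,0.044,0.004,0,0,0,0],[-1,0.044,0.004,0,0,0,0],[-1,0.044,0.004,0,0,0,0],[-1,0.044,0.004,0,0,0,0],[-1,0.044,0.004,0,0,0,0],[-1,0.044,0.004,0,0,0,0],[-1,0.044,0.004,0,0,0,0],[-1,0.044,0.004,0,0,0,0],[-1,0.044,0.004,0,0,0,0]]]'
python3 -m creep '[[[-1,0.044,0.003,0.02,0,0,0],[-1,0.044,0.002,0.03,0,0,0],[-1,0,0,0.04,0,0,0],[-1,0,0,0.03,0,0,0],[-1,0,0,0,0,0,0],[-1,0,0,0,0,0,0]]]'
python3 - <<'E'
from h import *
s=observe();print(s['position'],s['tool_rot'])
f=grab_frame('side');save(f,'s1.png')
cv2.imwrite('pics/s1c.png',cv2.resize(f['image'][200:400,250:500,::-1],None,fx=3,fy=3))
E
```

```text
clock: 4.2
position: [0.4393, 0.0595, 0.2316]
tool_rot: [3.141, 0.0, 1.689]
force: [0.5, -0.3, -0.5]
grip_width: 0.0855
finger_force: 0.0
clock: 4.8
position: [0.4344, 0.1433, 0.1138]
tool_rot: [-3.141, -0.0, 1.689]
force: [0.3, 0.1, 1.2]
grip_width: 0.0853
finger_force: 0.0
[0.43444689 0.14332978 0.11379685] [-3.14120055e+00 -5.02829825e-05  1.68909545e+00]
```

View pics/s1c.png

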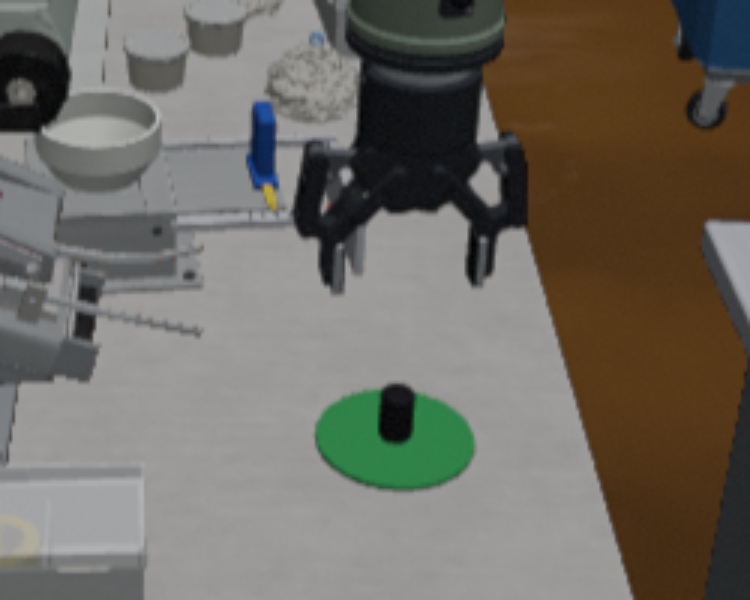

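The crop shows the gripper centred over the cover in x (knob at (397,410)), about 9 mm short in y. I'll descend and grip.

```bash
python3 -m creep '[[[-1,0.009,0,0.03,0,0,0],[-1,0.001,0,0.03,0,0,0],[-1,0,0,0.02,0,0,0],[-1,0,0,0.010,0,0,0],[-1,0,0,0,0,0,0],[1,0,0,0,0,0,0],[1,0,0,0,0,0,0],[1,0,0,0,0,0,0],[1,0,0,0,0,0,0],[1,0,0,0,0,0,0]]]' 50
python3 -m creep '[[[1,0,0,0,0,0,0],[1,0,0,0,0,0,0],[1,0,0,0,0,0,0]]]'
```

```text
clock: 5.85
position: [0.4335, 0.1532, 0.0238]
tool_rot: [3.141, 0.0, 1.689]
force: [-1.7, -1.0, 13.3]
grip_width: 0.0224
finger_force: 48.3
clock: 6.15
position: [0.4335, 0.1531, 0.0238]
tool_rot: [3.141, 0.0, 1.689]
force: [-1.3, -1.5, 14.3]
grip_width: 0.0227
finger_force: 48.3
```

```bash
python3 -m creep '[[[1,0,0,-0.02,0,0,0],[1,0,0,-0.03,0,0,0],[1,0,0,-0.04,0,0,0],[1,0,0,-0.04,0,0,0],[1,0,0,-0.03,0,0,0],[1,0,0,-0.01,0,0,0]]]'
python3 -m creep '[[[1,-0.02,0.013,0,0,0,0],[1,-0.036,0.023,0,0,0,0],[1,-0.036,0.023,0,0,0,0],[1,-0.036,0.023,0,0,0,0],[1,-0.036,0.023,0,0,0,0],[1,-0.036,0.023,0,0,0,0],[1,-0.036,0.023,0,0,0,0],[1,-0.035,0.021,0,0,0,0],[1,-0.015,0.01,0,0,0,0],[1,0,0,0,0,0,0]]]'
python3 -m creep '[[[1,0,0,0,0,0,0],[1,0,0,0,0,0,0],[1,0,0,0,0,0,0]]]'
python3 - <<'E'
from h import *
s=observe();print(s['position'],s['tool_rot'])
ims=[]
for n in('side','top'):
    f=grab_frame(n)
    m=hsv(f,*COL['green']);m=box(m,230,400,130,300);v,u=np.nonzero(m);P=cloud(f,m)
    print(n,len(u),u.min(),u.max(),v.min(),v.max())
    q=P[(P[:,2]>.15)];print(np.median(q,0),q.min(0),q.max(0))
    # plane fit
    C=q.mean(0);U=np.linalg.svd(q-C)[2][2];print('normal',U)
    h,_=cv2.findContours(m.astype('uint8'),0,1);e=cv2.fitEllipse(cv2.convexHull(max(h,key=cv2.contourArea)));print(e, 'ctr z=med',world(f,*e[0],z=np.median(q[:,2])))
    c=(300,200)
    ims.append(cv2.resize(f['image'][100:320,210:410,::-1],None,fx=2,fy=2))
    r=tip_of(f,'flange')[:1]+tip_of(f,'rim')[:1];print([(x['position'],x['confidence']) for x in r])
cv2.imwrite('pics/c2.png',np.hstack(ims))
E
```

```text
clock: 6.75
position: [0.434, 0.1534, 0.1959]
tool_rot: [3.138, -0.0, 1.689]
force: [-0.2, 0.2, -1.2]
grip_width: 0.0224
finger_force: 49.7
clock: 7.75
position: [0.648, -0.1121, 0.1914]
tool_rot: [-3.14, 0.0, 1.686]
force: [-0.4, 0.5, -2.0]
grip_width: 0.0228
finger_force: 49.6
clock: 8.05
position: [0.6473, -0.1086, 0.1932]
tool_rot: [-3.141, 0.0, 1.69]
force: [1.2, -0.9, -1.2]
grip_width: 0.0223
finger_force: 49.6
[ 0.64725938 -0.10855138  0.19322008] [-3.14145167e+00  1.18525725e-05  1.69017546e+00]
side 514 260 305 205 223
[ 0.63701824 -0.09817637  0.18251365] [ 0.59642872 -0.15397551  0.17914223] [ 0.69918053 -0.05214095  0.20449323]
normal [ 0.00260793 -0.00434422 -0.99998716]
((282.1800537109375, 213.1576690673828), (20.025482177734375, 45.995811462402344), 90.53621673583984) ctr z=med [ 0.64805346 -0.10394724  0.18251365]
[([279.8, 217.2], 0.58), ([282.6, 238.5], 0.66)]
top 3 296 296 180 182
[ 0.63479914 -0.05961456  0.18467155] [ 0.63313878 -0.05971867  0.18391046] [ 0.63633048 -0.05953688  0.18583136]
normal [0.01424955 0.99739489 0.07071345]Traceback (most recent call last):
  File "<stdin>", line 11, in <module>
cv2.error: OpenCV(4.12.0) /io/opencv/modules/imgproc/src/shapedescr.cpp:361: error: (-201:Incorrect size of input array) There should be at least 5 points to fit the ellipse in function 'fitEllipseNoDirect'
```

```bash
python3 - <<'E'
from h import *
f=grab_frame('side')
cv2.imwrite('pics/c2.png',cv2.resize(f['image'][150:290,200:360,::-1],None,fx=5,fy=4))
g=cv2.imread('pics/side0.png')
cv2.imwrite('pics/c3.png',np.vstack([cv2.resize(a[150:290,200:400],None,fx=4,fy=2.1*2/2) for a in (f['image'][:,:,::-1],g)]))
E
```

```text
(no output)
```

View pics/c2.png

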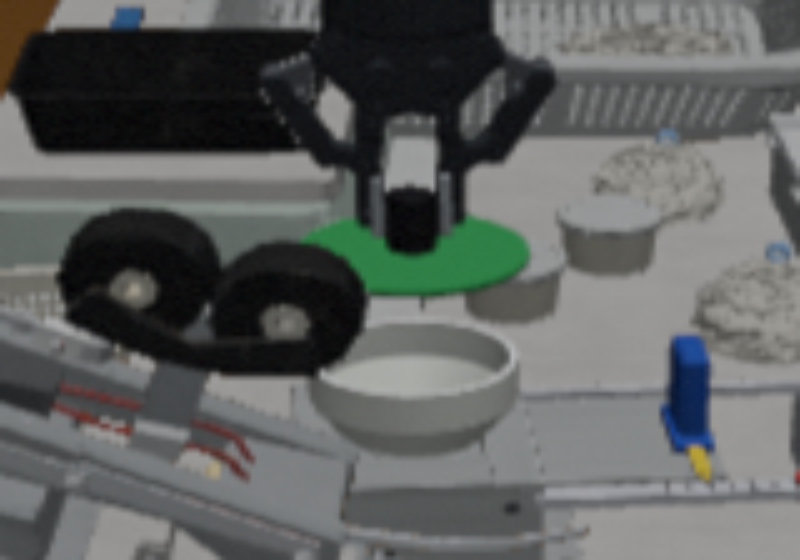

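The cover hangs level over the hopper: cover about (282.5,213), rim about (283,240). I'll compare these pixel positions with the projections at the TCP.

```bash
python3 - <<'E'
from h import *
f=grab_frame('side')
w=f['image'];hs=cv2.cvtColor(w,cv2.COLOR_RGB2HSV)
R=np.array(f['R']);t=np.array(f['t'])
pr=lambda X:[(lambda c:(round(f['fx']*c[0]/c[2]+f['cx'],1),round(f['fy']*c[1]/c[2]+f['cy'],1)))(R@np.array(X)+t)][0]
a=np.linspace(0,2*np.pi,73)
def ext(x,y,z,r):
    p=np.array([pr((x+r*np.cos(k),y+r*np.sin(k),z)) for k in a]);return p.min(0),p.max(0)
print('rim model',ext(.647,-.109,.115,.049)); print('flange top model',ext(.6473,-.1086,.187,.054),ext(.6473,-.1086,.182,.054))
print(observe()['position'])
# rim edges
print('row238 gray',w[238,296:312].mean(1).round()); print('col283',w[222:256,283].mean(1).round())
print('green col right',hsv(f,*COL['green'])[205:224,295:312].any(0))
E
```

```text
rim model (array([261.9, 229.1]), array([304.3, 248.7]))
flange top model (array([258.6, 200.7]), array([306.5, 221. ])) (array([258.7, 202.7]), array([306.5, 223. ]))
[ 0.64755862 -0.10933664  0.19325556]
row238 gray [ 96.  94.  90.  87.  80.  99. 181. 167. 150. 151. 149. 148. 148. 150.
 149. 149.]
col283 [ 72.  63. 115. 152. 152. 155. 159. 166. 156. 115. 109. 111. 110. 110.
 108. 110. 129. 157. 170. 169. 168. 168. 168. 168. 168. 170. 165. 141.
 113. 112. 113. 112. 112. 111.]
green col right [ True  True  True  True  True  True  True  True  True  True  True False
 False False False False False]
```

```bash
python3 -m creep '[[[1,0,0,0.02,0,0,0],[1,0,0,0.02,0,0,0],[1,0,0,0.01,0,0,0],[1,0,0,0.004,0,0,0],[1,0,0,0.002,0,0,0],[1,0,0,0,0,0,0]]]'
```

```text
clock: 8.95
position: [0.6479, -0.1094, 0.1377]
tool_rot: [3.141, 0.0, 1.689]
force: [-0.1, 0.2, -1.8]
grip_width: 0.0225
finger_force: 49.6
```

```bash
python3 -m creep '[[[1,0,0,0.002,0,0,0],[1,0,0,0.002,0,0,0],[1,0,0,0.001,0,0,0],[1,0,0,0.0,0,0,0]]]'
```

```text
clock: 9.35
position: [0.6475, -0.1095, 0.1321]
tool_rot: [-3.141, -0.0, 1.689]
force: [-0.6, -0.3, -1.0]
grip_width: 0.0225
finger_force: 49.6
```

```bash
python3 -m creep '[[[1,0,0,0.001,0,0,0],[1,0,0,0.001,0,0,0],[1,0,0,0.001,0,0,0],[1,0,0,0,0,0,0]]]'
```

```text
clock: 9.75
position: [0.6476, -0.1094, 0.1299]
tool_rot: [3.141, 0.0, 1.689]
force: [-5.1, -0.1, 9.7]
grip_width: 0.0225
finger_force: 50.9
```

Contact came at the predicted seated height. I'll release and rise straight up.

```bash
python3 -m creep '[[[-1,0,0,0,0,0,0],[-1,0,0,0,0,0,0],[-1,0,0,0,0,0,0],[-1,0,0,0,0,0,0],[-1,0,0,0,0,0,0],[-1,0,0,-0.02,0,0,0],[-1,0,0,-0.04,0,0,0],[-1,0,0,-0.04,0,0,0],[-1,0,0,0,0,0,0],[-1,0,0,0,0,0,0]]]'
python3 - <<'E'
from h import *
s=observe();print(s['position'],s['tool_rot'])
f=grab_frame('side')
m=box(hsv(f,*COL['green']),230,400,130,300);P=cloud(f,m);v,u=np.nonzero(m);print(len(u),u.min(),u.max(),v.min(),v.max())
q=P[(P[:,2]>.09)&(P[:,2]<.14)];C=q.mean(0);print(np.median(q,0),'normal',np.linalg.svd(q-C)[2][2])
cv2.imwrite('pics/c4.png',cv2.resize(f['image'][150:290,200:360,::-1],None,fx=5,fy=4))
E
```

```text
clock: 10.75
position: [0.6479, -0.1095, 0.2298]
tool_rot: [3.14, 0.001, 1.689]
force: [0.1, 0.6, -0.8]
grip_width: 0.0856
finger_force: 0.0
[ 0.64785634 -0.10951009  0.22982958] [3.14021210e+00 6.26479392e-04 1.68885115e+00]
561 264 304 228 248
[ 0.63724366 -0.09530784  0.11920247] normal [ 1.00259528e-03 -7.99100423e-04 -9.99999178e-01]
```

View pics/c4.png

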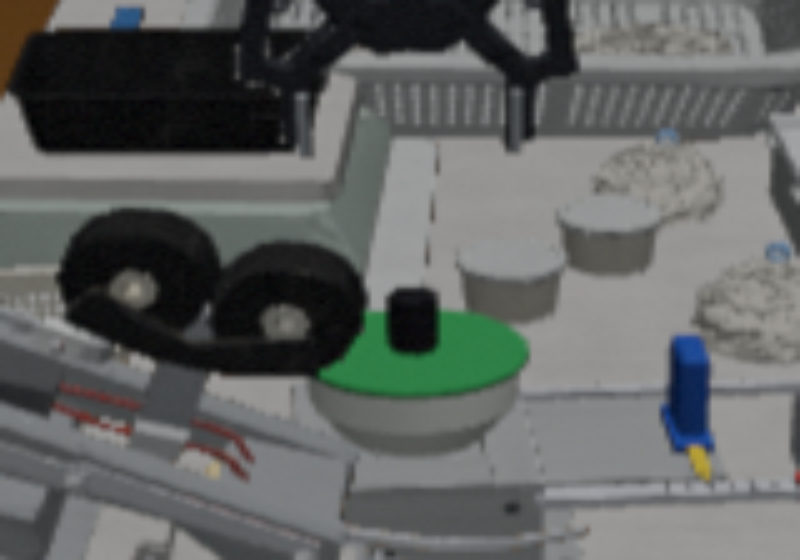

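The picture shows the cover level on the rim (flange right edge at (528,352), knob at (412,320)); its top measures z = 0.119 and its normal is vertical. Next is the handle.

```bash
python3 -m creep '[[[-1,0,-0.033,0,0,0,0],[-1,0,-0.04,0,0,0,0],[-1,0,-0.04,0,0,0,0],[-1,0,-0.019,0,0,0,0],[-1,0,0,0.03,0,0,0],[-1,0,0,0.02,0,0,0],[-1,0,0,0,0,0,0]]]'
python3 - <<'E'
from h import *
s=observe();print(s['position'],s['tool_rot'])
f=grab_frame('side')
cv2.imwrite('pics/c5.png',cv2.resize(f['image'][160:300,260:420,::-1],None,fx=5,fy=4))
E
```

```text
clock: 11.5
position: [0.5146, -0.1249, 0.1763]
tool_rot: [-3.137, -0.002, 1.689]
force: [0.3, 0.7, 0.9]
grip_width: 0.0854
finger_force: 0.0
[ 0.51464482 -0.1248542   0.17628078] [-3.13681725e+00 -1.97834345e-03  1.68900241e+00]
```

View pics/c5.png

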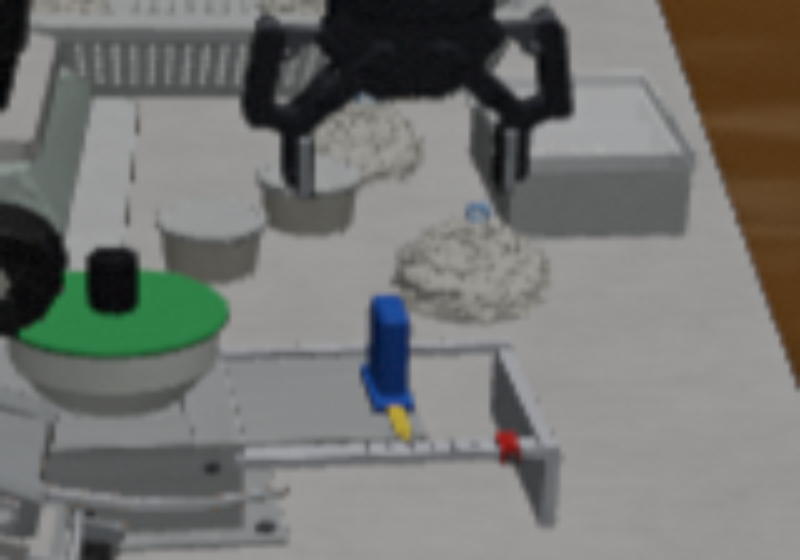

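The crop shows the gripper over the handle (handle (390,340), fingers centred about (406,160)), the pointer tip at (404,436) and the red mark at (508,445). I'll descend 97 mm and shift 3 mm.

```bash
python3 -m creep '[[[-1,0,0.003,0.03,0,0,0],[-1,0,0,0.03,0,0,0],[-1,0,0,0.025,0,0,0],[-1,0,0,0.012,0,0,0],[-1,0,0,0,0,0,0],[1,0,0,0,0,0,0],[1,0,0,0,0,0,0],[1,0,0,0,0,0,0],[1,0,0,0,0,0,0],[1,0,0,0,0,0,0]]]' 60
python3 -m creep '[[[1,0,0,0,0,0,0],[1,0,0,0,0,0,0],[1,0,0,0,0,0,0]]]'
```

```text
clock: 12.55
position: [0.5185, -0.1249, 0.0826]
tool_rot: [-3.14, 0.001, 1.689]
force: [-5.5, 3.4, 35.6]
grip_width: 0.0152
finger_force: 57.9
clock: 12.85
position: [0.5186, -0.1249, 0.0827]
tool_rot: [-3.14, 0.001, 1.689]
force: [-9.5, -1.0, 15.5]
grip_width: 0.0151
finger_force: 59.2
```

```bash
python3 -m creep '[[[1,0,-0.003,-0.002,0,0,0],[1,0,-0.006,-0.001,0,0,0],[1,0,-0.008,0,0,0,0],[1,0,-0.008,0,0,0,0],[1,0,-0.008,0,0,0,0],[1,0,-0.005,0,0,0,0],[1,0,-0.002,0,0,0,0],[1,0,0,0,0,0,0],[1,0,0,0,0,0,0]]]'
python3 - <<'E'
from h import *
print(observe()['position'],observe()['force'])
ax=np.array([.993,.118])
for n in('side','top'):
    f=grab_frame(n)
    for c,z in(('yellow',.06),('red',.0585)):
        m=box(hsv(f,*((lo:=COL[c])[0]),) if 0 else hsv(f,*COL[c]),290,400,230,320);v,u=np.nonzero(m)
        if len(u): 
            W=np.array([world(f,a,b,z=z) for a,b in zip(u,v)]);print(n,c,len(u),W.mean(0).round(4),(W[:,:2]@ax).mean().round(4),(W[:,:2]@ax).min().round(4),(W[:,:2]@ax).max().round(4))
    for k,z in(('pointer',.06),('mark',.0575)):
        for r in tip_of(f,k)[:1]:
            w=world(f,*r['position'],z=z);print(n,k,np.round(r['position'],1),r['confidence'],w.round(4),(w[:2]@ax).round(4))
    if n=='side': im=cv2.resize(f['image'][230:290,320:400,::-1],None,fx=10,fy=9);cv2.imwrite('pics/c6.png',im)
E
```

```text
clock: 13.75
position: [0.4782, -0.1297, 0.0831]
tool_rot: [-3.138, -0.001, 1.689]
force: [8.8, -4.9, -52.2]
grip_width: 0.0151
finger_force: 60.1
[ 0.47819278 -0.12971712  0.08307155] [  8.76134112  -4.85282967 -52.21560938]
side yellow 16 [ 0.4749 -0.0919  0.06  ] 0.4608 0.4585 0.4632
side red 9 [ 0.4662 -0.0671  0.0585] 0.4551 0.452 0.4582
side pointer [362.7 268.6] 0.91 [ 0.4622 -0.071   0.06  ] 0.4506
side mark [361.5 268.7] 0.44 [ 0.4646 -0.0747  0.0575] 0.4525
top red 1 [ 0.4639 -0.0644  0.0585] 0.453 0.453 0.453
top mark [495.5 237.1] 0.72 [ 0.5437 -0.4586  0.0575] 0.4858
```

View pics/c6.png

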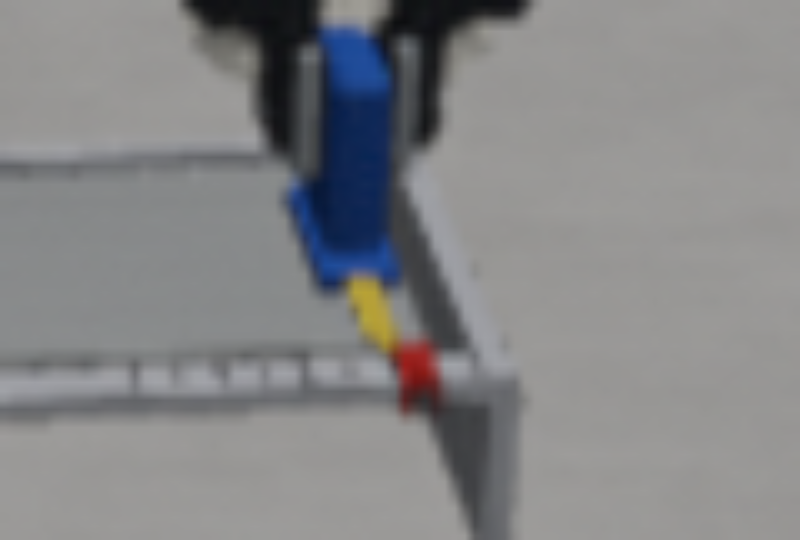

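The pointer tip is at crop (392,350) and the red mark's centre at about (417,360), so 5–6 mm remain. I'll also take out the vertical pull on the handle.

```bash
python3 -m creep '[[[1,0,-0.001,0.001,0,0,0],[1,0,-0.002,0.001,0,0,0],[1,0,-0.002,0.0003,0,0,0],[1,0,0,0,0,0,0],[1,0,0,0,0,0,0],[1,0,0,0,0,0,0]]]'
cat > m.py <<'E'
from h import *
s=observe();p=s['position'];ax=np.array([.993,.118]);print(p,s['force'],'tcp ax',p[:2]@ax)
f=grab_frame('side')
for c,z in(('yellow',.06),('red',.0585)):
    m=box(hsv(f,*COL[c]),290,400,230,320);v,u=np.nonzero(m)
    W=np.array([world(f,a,b,z=z) for a,b in zip(u,v)]);a=W[:,:2]@ax;print(c,len(u),W.mean(0).round(4),a.mean().round(4),a.min().round(4),a.max().round(4))
print([(r['position'],r['confidence']) for k in('pointer','mark') for r in tip_of(f,k)[:1]])
cv2.imwrite('pics/c7.png',cv2.resize(f['image'][250:280,340:380,::-1],None,fx=20,fy=20,interpolation=cv2.INTER_CUBIC))
E
python3 m.py
```

```text
clock: 14.65
position: [0.4757, -0.1301, 0.0828]
tool_rot: [3.14, -0.0, 1.689]
force: [8.8, -2.4, -12.5]
grip_width: 0.0154
finger_force: 65.8
[ 0.47574317 -0.13007     0.08283555] [  8.76118449  -2.37102096 -12.46866495] tcp ax 0.4570647072496501
yellow 17 [ 0.4724 -0.0919  0.06  ] 0.4583 0.4554 0.4608
red 8 [ 0.466  -0.0665  0.0585] 0.4549 0.452 0.4582
[([363.3, 269.1], 0.38)]
```

View pics/c7.png

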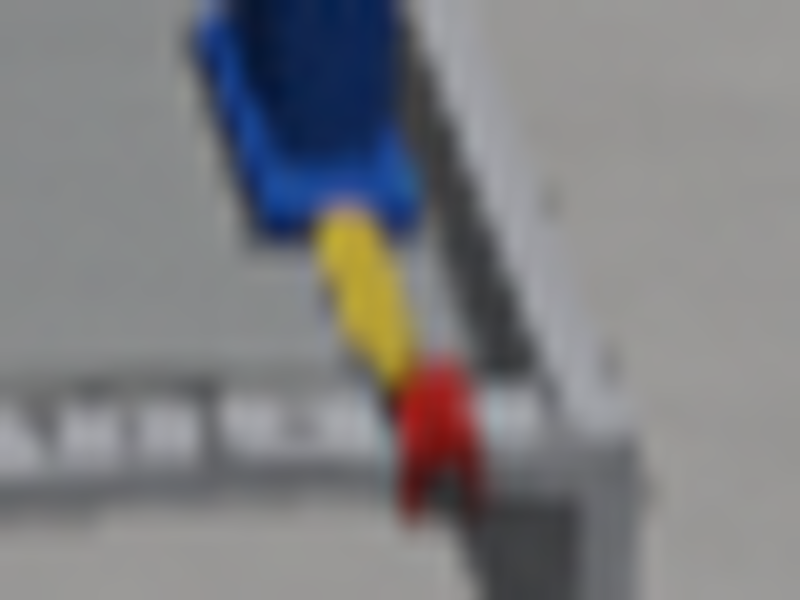

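```bash
cat > w.py <<'E'
from h import *
ax=np.array([.993,.118])
def cen(f,img,b,z):
    I=img.astype(float);r,g,bl=I[...,0],I[...,1],I[...,2]
    out={}
    for n,w in(('red',r-np.maximum(g,bl)*1.0-40),('yellow',np.minimum(r-bl,g-bl)-40)):
        w=box(np.clip(w,0,None)*1,*b)
        if n=='red': w[(r-g)<50]=0
        v,u=np.nonzero(w);k=w[v,u]
        if len(k): p=((u*k).sum()/k.sum(),(v*k).sum()/k.sum());W=world(f,*p,z=z[n]);out[n]=W[:2]@ax;print(n,len(k),np.round(p,2),W.round(4),round(out[n],4))
    if len(out)==2: print('remaining',(out['yellow']-out['red']).round(4))
if __name__=='__main__':
    Z=dict(red=.0585,yellow=.06)
    rd=lambda n:cv2.imread('pics/'+n)[:,:,::-1]
    ft=grab_frame('top');fs=grab_frame('side')
    print('top shut');cen(ft,rd('top0.png'),(296,322,250,292),Z)
    print('side shut');cen(fs,rd('side0.png'),(332,370,255,275),Z)
    print('side now');cen(fs,fs['image'],(332,370,255,275),Z)
    print('tcp',observe()['position'][:2]@ax,observe()['force'])
E
python3 w.py
```

```text
top shut
red 41 [305.98 281.13] [ 0.4635 -0.0684  0.0585] 0.4522
yellow 62 [313.65 256.38] [ 0.5134 -0.085   0.06  ] 0.4998
remaining 0.0476
side shut
red 22 [360.98 269.97] [ 0.4663 -0.0672  0.0585] 0.4551
yellow 25 [339.54 264.9 ] [ 0.5151 -0.0864  0.06  ] 0.5013
remaining 0.0463
side now
red 21 [361.22 270.34] [ 0.4658 -0.0656  0.0585] 0.4548
yellow 25 [357.81 264.12] [ 0.4723 -0.0913  0.06  ] 0.4583
remaining 0.0034
tcp 0.45710119458724796 [  8.72978347  -2.70482229 -13.248723  ]
```

```bash
python3 -m creep '[[[1,0,-0.002,0.0004,0,0,0],[1,0,-0.002,0,0,0,0],[1,0,0,0,0,0,0],[1,0,0,0,0,0,0],[1,0,0,0,0,0,0],[1,0,0,0,0,0,0]]]'; python3 w.py | tail -5
```

```text
clock: 15.5
position: [0.4723, -0.1305, 0.0828]
tool_rot: [3.139, 0.0, 1.689]
force: [8.4, -1.4, -6.6]
grip_width: 0.0153
finger_force: 66.8
side now
red 22 [361.05 270.4 ] [ 0.4662 -0.0653  0.0585] 0.4553
yellow 26 [359.3 264.1] [ 0.4689 -0.0915  0.06  ] 0.4548
remaining -0.0005
tcp 0.4535659121308658 [ 8.6172979  -1.56664357 -6.07250909]
```

```bash
sed -i "s/c7.png/c8.png/;s/250:280,340:380/210:290,270:380/;s/fx=20,fy=20/fx=7,fy=7/" m.py; python3 m.py
```

```text
[ 0.47227078 -0.13049981  0.0828118 ] [ 8.6172979  -1.56664357 -6.07250909] tcp ax 0.4535659121308658
yellow 19 [ 0.469  -0.0916  0.06  ] 0.4549 0.4522 0.4577
red 8 [ 0.4666 -0.0665  0.0585] 0.4555 0.452 0.4589
[([363.1, 267.9], 0.7), ([362.1, 270.9], 0.55)]
```

View pics/c8.png

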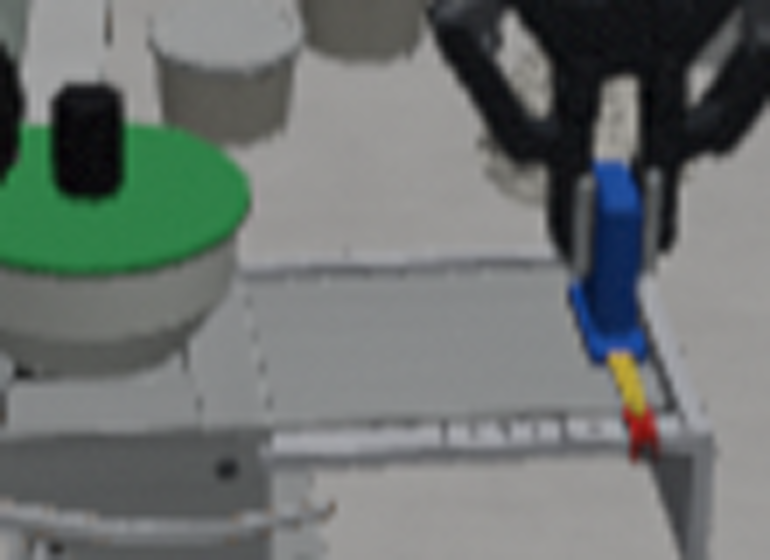

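The picture shows the pointer tip (640,412) on the middle of the red mark (642,430), the handle held and the cover still level. I'm handing it in.

```bash
python3 -c "
from workcell import *
print(job_done())"
```

```text
the job is handed in; nothing more can be done
None
```

I handed the job in with the cover seated level on the hopper and released, then the gate pulled out about 47 mm so the pointer stands on the red mark (within about 1 mm by camera), with the gripper still holding the handle.

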